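# Seat a jar lid in the guarded bench press

## Task

The jar standing in the press's sliding carriage needs its lid pressed down to bed the seal inside. Push the carriage by its upright front plate until it is fully home against the back stop; then reach down through the window in the guard, press the lever all the way down, and finish while still holding it down. Do not touch the guard, do not lift the carriage or the jar, leave the lever alone until the carriage is home, and leave the beaker, bottle and brown jar beside the press where they stand.

Things in the scene. Friction and masses are not known exactly. Their poses are not given: they have to be found in the camera images.
- press: Grey bench press, fixed to the island. Base plate 350 x 176 mm, 12 mm thick. Origin on the island surface; x axis = the direction in which the carriage is pushed home (away from the robot, within 0.35 rad), y to its left, z up. In this frame the base spans x -225 to +125 mm. Two aluminium rails (tops at z 28 mm, inner faces at y -36.5 and +36.5 mm) guide the carriage; the back stop's face is at x 71 mm. The lever's hinge post stands at x 78 to 114 mm.
- guard: Guard fixed over the press, same origin and axes as the press. Aluminium sheet top, upper face 136 mm (dark window rim 137 mm) above the island, 172 mm in x by 164 mm in y (x -110 to +62 mm), on four posts with clear sides at y -82 and +82 mm; front open. Any touch of it by the robot, fingers or gripper body, fails the run (more than 1 N).
- window (a point): Centre of the rectangular window in the guard's top, on its upper face (136 mm above the island), at x -40 mm, y 0 of the press. Opening 90 mm along the press's x by 90 mm along its y; axes as the press.
- lever_paddle (a point): Centre of the upper face of the black press paddle (44 mm along x, 54 mm along y) at the free end of the lever, straight under the middle of the window: at rest 124 mm above the island, 12 mm below the guard's upper face; fully pressed it is 26 mm lower, and 2.5 mm nearer the hinge (+x). Moves with the lever.
- lever (a joint): Lever angle, rad: 0 up (rest), 0.20 fully down at a hard stop. Hinged 130 mm behind the paddle's middle (press +x). Pressing the paddle down makes the value grow; a spring returns it to 0. About 3 N on the paddle starts it, about 8 N brings it to the stop.
- pad: Sprung rubber pressure pad, 34 mm across, under the lever 60 mm from its hinge, at x 30 mm of the press. Its underside is 98 mm above the island at rest; it meets the jar's lid half-way down the lever's stroke and its spring limits the force on the lid to about 10 N.
- carriage: Loose aluminium carriage, 0.35 kg, sliding on the press base between the rails. Axes as the press; origin under the middle of its jar nest, on its underside. Plate 225 x 70 x 8 mm from x -185 to +40 mm. Home: its end is on the back stop, origin at x +31 mm of the press (it starts 50 to 75 mm short of this). Sliding friction about 1 to 2 N; it stays where it is left. A finger moving at 30 mm/s meets it with a brief knock of a few N before it slides.
- push_plate (a point): Point on the front (robot-side) face of the carriage's upright plate, 60 mm above the carriage's underside (72 mm above the island), at carriage x -181 mm, y 0; axes as the carriage. The upright plate is 56 mm wide (y), 8 mm thick, faced with dark rubber, and reaches from the carriage's deck up to 86 mm above the carriage's underside (98 mm above the island). Push it along the press's +x. At home it is 40 mm in front of the guard's front edge.
- jar: Loose white jar with a red lid, 41 mm across, 50 mm across, 72 mm tall, standing upright in the carriage's round nest (14 mm deep, about 2 mm play); origin at the centre of its underside, 8 mm above the carriage's underside.
- beaker: Bystander: small glass beaker, 48 mm across, 56 mm tall, loose beside the press; origin at the centre of its underside.
- dropper: Bystander: amber bottle with black cap, 53 mm across, 98 mm tall, loose beside the press; origin at the centre of its underside.
- brown_jar: Bystander: small brown jar, 43 mm across, 72 mm tall, loose beside the press; origin at the centre of its underside.
Things that resemble listed ones, but are neither listed nor needed, are in the scene too. Leave any pink look-alike of the carriage alone.

How it is judged:
On the way, in this order (a step that is already met when the one before it is completed fails the run):
1. the carriage is fully home with the jar standing in it, the lever still up (x of carriage in the frame of press above 0.027 m and angle between jar's own z axis and vertical below 0.1 rad and value of joint lever below 0.03 rad), for 0.2 s.
2. the lever is fully down and its pad presses the jar's lid (value of joint lever above 0.175 rad and contact force between pad and jar above 3 N), for 0.2 s.
At the end, for the whole second after the job is handed in: The robot is holding the lever down (above 0.175 rad of 0.20, with more than 2 N on it), the pad presses the jar's lid with more than 3 N, and the carriage is home within 4 mm with the jar upright (within 0.1 rad) in its nest (all of step 2 and contact force between any of the fingers, the arm and lever above 2 N and x of carriage in the frame of press above 0.027 m and angle between jar's own z axis and vertical below 0.1 rad and z of jar in the frame of carriage below 0.012 m); the arm keeps its last pose, push and grip.
It fails at once if the robot touched the guard (contact force between any of the fingers, the arm and guard above 1 N).
It fails at once if the lever was pressed before the carriage was home (value of joint lever above 0.05 rad and x of carriage in the frame of press below 0.025 m).
It fails at once if the carriage was lifted (z of carriage in the frame of press above 0.022 m).
It fails at once if the jar was lifted or tipped (z of jar in the frame of carriage above 0.018 m or angle between jar's own z axis and vertical above 0.2 rad).
It fails at once if a bystander was moved by more than 20 mm (distance of any of beaker, dropper, brown_jar from where it was at the start of the episode above 0.02 m).
It also fails if it takes over 43 s, if anything falls off the work surface, if the arm or the gripper's body presses on something with over 40 N, if the wrist force passes 120 N, or if a joint passes its speed limit or range.

## Robot

A 7-joint arm with a two-finger parallel gripper is mounted at the origin on a cart in front of the work surface, level with it; the furniture and walls round the work are solid. World frame = base frame: x ahead of the robot, y to its left, z up, the work surface at z = 0. Lengths are in m, angles in rad, forces in N, time in s.
With the tool pointing down it reaches from about 0.425 to 0.825 m from the base axis. Payload 3.6 kg.
Tool frame: the origin (TCP) lies between the finger pads; the fingertips stand ahead of it and the grasp point (between the pads) lies 2 mm behind it (r.tip_extent is the z of the fingertips in the tool frame, in m); z points along the fingers, y is the direction in which the jaws open and shut (so a half turn about z gives the same grasp; the last joint's range is limited). The gripper opens to 93 mm and grips with 3 to 60 N. Pads are 15 mm wide; open, the fingers measure 128 mm over their backs; the gripper's body (75 mm by 188 mm) begins 65 mm behind the grasp point.
Start: joints at [1.284, 0.615, -0.013, 1.423, 0.008, 1.103, -0.04], TCP at [0.167, -0.628, 0.2] pointing down, gripper open.
Joint ranges: [-3.12, 3.12], [-0.3, 2.06], [-1.34, 1.32], [0.26, 2.42], [-1.36, 4.5], [0.01, 1.98], [-2.84, 2.84]. Speed limits (rad/s): [2.79, 2.79, 3.14, 3.14, 3.14, 3.14, 3.14].

## Interface

Orientations are given as a 3x3 rotation matrix whose columns are the frame's x, y, z axes.
In Python, from cell import r gives the robot as it stands.
- The arm moves only by the tool jog_arm, never from a script. Its argument "series" is a list of rows, each a list of 3 entries, a list of its own where there are three numbers: the shift along the tool's x, y, z in m, then the turn, a rotation vector about the tool's x, y, z in degrees, then the opening in per cent of the stroke, from 0 (shut) to 100 (fully open). A call has 1 to 20 rows; each row is the pose to reach, as a shift and turn from the pose commanded when the call began, along the tool's axes at that moment; what a row does not reach only later rows make up. A row lasts 1/10 s, in which the tool goes at most 50 mm and 8.59 degrees, less where a joint would pass 70% of its speed; a pose out of reach is approached as far as the arm can. A call with a gripper value outside its range is refused whole. The fingers move at their own pace and stop on an object; "newtons" is the grip in N (left out, the last holds). Time passes only in rows, so rows that repeat a pose let the fingers close. It gives the time, the measured TCP pose, the force and the opening at its end, in the units of the state.
- r.read_state(): the state, without advancing time (a new reading comes with each control period).
- r.camera(name): name is "side" or "top"; returns the picture (384x512x3 uint8, red, green, blue); there is no depth.
- r.get_calibration(name): a dict with "mtx" (3x3 intrinsics, pixels), "eye" and "attitude" of the camera in the world. Camera axes: x right, y down, z forward; pixel columns grow to the right and rows downward; lengths in m; the calibration is good to about 2 mm. A picture is of the moment at which its call begins. get_calibration takes no time and is no camera call.
- r.job_done(): hands the job in, once; it reports no verdict.
The state is a dict: "time_s": time; "qpos": joint angles; "joint_velocities": joint speeds; "joint_efforts": joint torques, N m; "position": TCP position; "orientation": TCP orientation; "wrist_force": force on the tool from outside, world axes, zero at the start; "ft_torque": the same for the moment, N m; "gripper_width": opening from 0.0 (shut) to 1.0 (fully open).
Only numpy, scipy, OpenCV 4.12 (cv2) and the standard library are available. Lean on these libraries where they do the work, as an engineer would, in place of code of your own. Each camera call takes 0.05 s, during which the arm holds its last target. There are 200 camera calls.

## Working session

There is one attempt and no reset: what is moved stays moved. The work goes in short steps, Python scripts to look and compute and a tool call to move; the robot and the scene stay as the last step left them, time stands still between calls to the robot, and variables do not carry over. Pictures are saved under pics/ and viewed, about 8 in all and at most 12, crops included, and the job is handed in when it is done.

Besides the shell and the picture viewer there is one more tool, called after ">>>" as a command line: name --argument value ..., lists and objects as JSON in quotes. jog_arm: Moves the arm, as the interface text tells. Its arguments: {"type":"object","properties":{"series":{"type":"array"},"newtons":{"type":"number"}},"required":["series"]}

```bash
mkdir -p pics
python3 - <<'E'
from cell import r
import cv2
for n in("side","top"):
    c=r.get_calibration(n);print(n,c)
    cv2.imwrite(f"pics/{n}0.png",r.camera(n)[:,:,::-1])
s=r.read_state();print(s['time_s'],s['position'],s['orientation'],s['gripper_width'],s['wrist_force'],r.tip_extent)
E
```

```text
side {'mtx': array([[479.85883362,   0.        , 255.59124163],
       [  0.        , 479.85883362, 189.40444669],
       [  0.        ,   0.        ,   1.        ]]), 'eye': array([ 0.29239914, -0.36174519,  1.01571496]), 'attitude': array([[ 0.73881702, -0.57440116,  0.35243826],
       [-0.67375968, -0.64049164,  0.36853541],
       [ 0.01404659, -0.50973892, -0.86021447]])}
top {'mtx': array([[402.47395676,   0.        , 259.7410137 ],
       [  0.        , 402.47395676, 186.3937175 ],
       [  0.        ,   0.        ,   1.        ]]), 'eye': array([0.48290658, 0.02002152, 1.04083178]), 'attitude': array([[-0.0198507 , -0.98236499,  0.18591656],
       [-0.99976173,  0.01781497, -0.01261408],
       [ 0.00907953, -0.18612266, -0.98248456]])}
0.1 [ 0.16682015 -0.62745179  0.19861265] [[ 9.66413250e-01  2.56992350e-01 -6.01607803e-04]
 [ 2.56993054e-01 -9.66410699e-01  2.22060836e-03]
 [-1.07208575e-05 -2.30063437e-03 -9.99997353e-01]] 1.0003300514367663 [-0.06356071 -0.7959331   0.25378843] 0.017
```

View pics/side0.png

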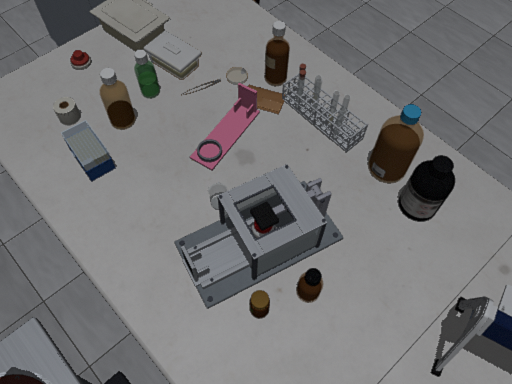

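View pics/top0.png

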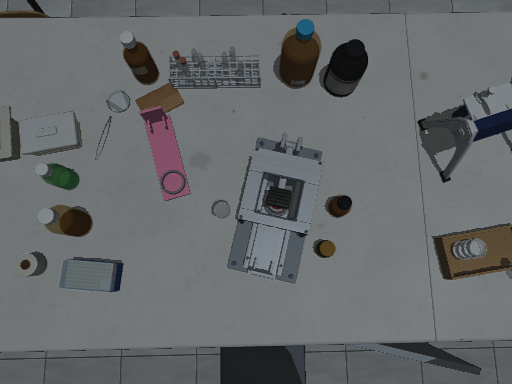

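The press is at about (275,210) in the top view. The window is at (280,197), the brown jar at (326,248), the dropper at (340,205) and the beaker at (221,208). I'll zoom in to pick corners.

Run:
```python
import cv2,numpy as np
a=cv2.imread("pics/top0.png")[130:285,205:355];b=cv2.imread("pics/side0.png")[160:310,165:350]
f=lambda i:cv2.convertScaleAbs(cv2.resize(i,None,fx=4,fy=4,interpolation=cv2.INTER_CUBIC)[:598],alpha=1.3)
cv2.imwrite("pics/topc.png",f(a));cv2.imwrite("pics/sidec.png",f(b))
```

```text
(no output)
```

View pics/topc.png

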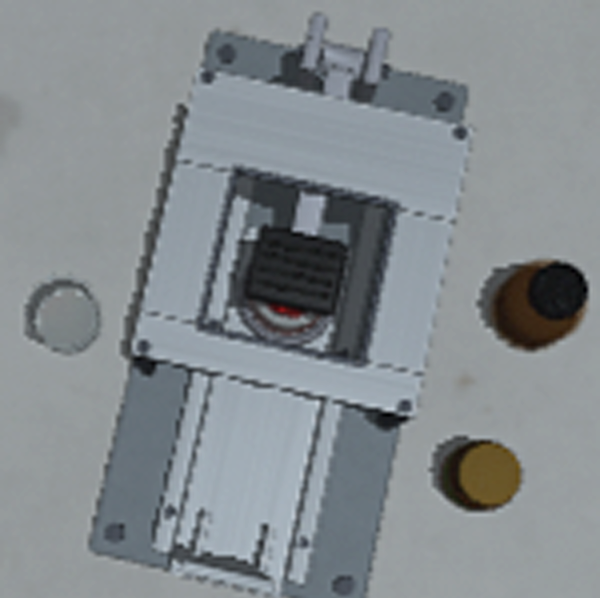

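View pics/sidec.png

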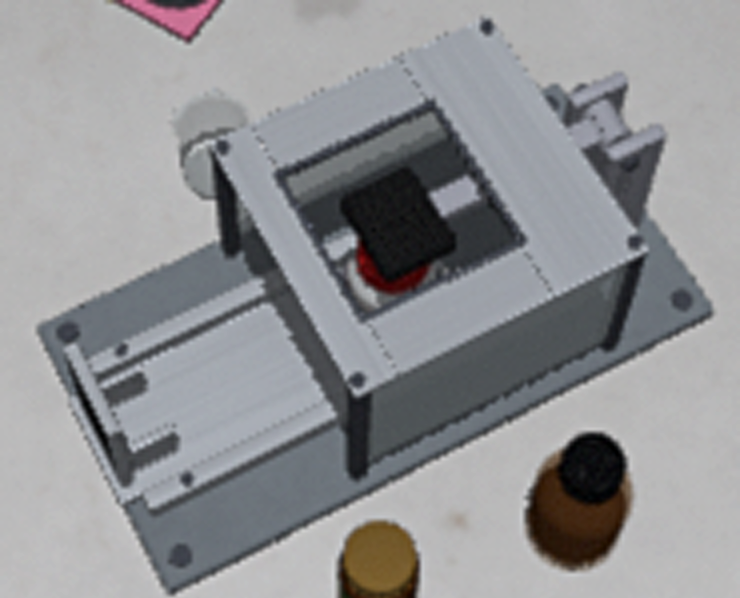

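```bash
cat > h.py <<'E'
import numpy as np
from cell import r
def ray(n,u,v,z):
    c=r.get_calibration(n);d=c['attitude']@np.linalg.solve(c['mtx'],[u,v,1.]);return c['eye']+d*(z-c['eye'][2])/d[2]
def proj(n,p):
    c=r.get_calibration(n);q=c['mtx']@(c['attitude'].T@(np.asarray(p)-c['eye']));return q[:2]/q[2]
def fit(A,B):
    A=np.array(A);B=np.array(B);a=A-A.mean(0);b=B-B.mean(0)
    t=np.arctan2((a[:,0]*b[:,1]-a[:,1]*b[:,0]).sum(),(a*b).sum());R=np.array([[np.cos(t),-np.sin(t)],[np.sin(t),np.cos(t)]])
    o=B.mean(0)-R@A.mean(0);return t,o,B-(A@R.T+o)
E
python3 - <<'E'
from h import *
off={'top':(205,130),'side':(165,160)}
P={'top':[(133,357,-110,82,136),(197,70,62,82,136),(473,127,62,-82,136),(415,417,-110,-82,136),(92,550,-225,88,12),(207,29,125,88,12),(469,86,125,-88,12)],
'side':[(216,145,-110,82,136),(487,17,62,82,136),(648,245,62,-82,136),(355,396,-110,-82,136),(38,328,-225,88,12),(172,593,-225,-88,12),(714,315,125,-88,12)]}
al=[[],[]]
for n in P:
    A=[];B=[]
    for u,v,x,y,z in P[n]:
        A.append((x/1e3,y/1e3));B.append(ray(n,off[n][0]+(u+.5)/4-.5,off[n][1]+(v+.5)/4-.5,z/1e3)[:2])
    t,o,e=fit(A,B);print(n,t,o,(e*1e3).round(1).tolist());al[0]+=A;al[1]+=B
t,o,e=fit(*al);print(t,o)
g=lambda n,u,v,z:ray(n,off[n][0]+(u+.5)/4-.5,off[n][1]+(v+.5)/4-.5,z)
R=np.array([[np.cos(t),-np.sin(t)],[np.sin(t),np.cos(t)]])
loc=lambda p:((p[:2]-o)@R*1e3).round(1)
# push plate top edge: front corners
print('plate',loc(g('side',67,345,.098)),loc(g('side',128,495,.098)),'top',loc(g('top',170,570,.098)),loc(g('top',282,592,.098)))
for n,u,v,z in[('top',62,320,.056),('top',557,290,.098),('top',487,475,.072),('side',592,467,.098),('side',380,552,.072),('top',298,272,.124),('side',399,222,.124)]:p=g(n,u,v,z);print(n,p.round(3),loc(p))
E
```

```text
top -0.2328346343032046 [ 0.66946127 -0.04506378] [[-0.8, -1.0], [-1.2, -0.2], [-0.4, 0.0], [0.4, 1.1], [2.4, -1.1], [0.6, 1.4], [-1.1, -0.2]]
side -0.2399051055082771 [ 0.6691768  -0.04710415] [[2.2, -3.2], [-1.5, 0.3], [1.0, 3.5], [0.3, 2.0], [0.7, -1.8], [1.7, -0.3], [-4.4, -0.6]]
-0.23549060733286437 [ 0.66930396 -0.04595764]
plate [-220.   29.] [-227.   -59.4] top [-221.9   36. ] [-220.2  -29.3]
top [0.613 0.106 0.056] [-90.4 134.6]
top [ 0.62  -0.191  0.098] [ -14.4 -152.4]
top [ 0.513 -0.148  0.072] [-128.1 -136. ]
side [ 0.617 -0.195  0.098] [ -16.2 -157.6]
side [ 0.514 -0.15   0.072] [-126.5 -137.7]
top [ 0.629 -0.036  0.124] [-41.3   0.4]
side [ 0.629 -0.038  0.124] [-40.7  -1.9]
```

```bash
cat >> h.py <<'E'
from scipy.spatial.transform import Rotation as Ro
T=-0.2355;O=np.array([.6693,-.0460]);c,s=np.cos(T),np.sin(T)
PR=np.array([[c,-s],[s,c]])
G=np.array([[c,s,0],[s,-c,0],[0,0,-1.]])   # tool x along press x, down
def rel(p,z):  # press-local xy -> tool shift & turn from now
    st=r.read_state();w=np.append(O+PR@np.array(p),z);M=st['orientation']
    return (M.T@(w-st['position'])).round(4),np.degrees(Ro.from_matrix(M.T@G).as_rotvec()).round(2)
def loc(p):return (np.asarray(p)[:2]-O)@PR
E
python3 - <<'E'
from h import *
for w in[(.40,-.33,.2),(.431,.011,.2),(.431,.011,.077)]:print(rel(loc(w),w[2]))
print(loc((.431,.011)))
E
```

```text
(array([ 0.3018, -0.2275, -0.0009]), array([-0.13,  0.03, 28.38]))
(array([ 4.194e-01, -5.491e-01, -1.000e-04]), array([-0.13,  0.03, 28.38]))
(array([ 0.4194, -0.5488,  0.1229]), array([-0.13,  0.03, 28.38]))
[-2.45022161e-01 -1.75677089e-04]
```

>>> jog_arm --series '[[[0.036,-0.027,0],[0,0,4],0],[[0.074,-0.056,0],[0,0,8],0],[[0.112,-0.084,0],[0,0,12],0],[[0.15,-0.113,0],[0,0,16],0],[[0.188,-0.142,0],[0,0,20],0],[[0.226,-0.17,0],[0,0,24],0],[[0.264,-0.199,0],[0,0,28.4],0],[[0.302,-0.228,0],[0,0,28.4],0],[[0.316,-0.268,0],[0,0,28.4],0],[[0.331,-0.308,0],[0,0,28.4],0],[[0.346,-0.348,0],[0,0,28.4],0],[[0.361,-0.388,0],[0,0,28.4],0],[[0.376,-0.428,0],[0,0,28.4],0],[[0.39,-0.468,0],[0,0,28.4],0],[[0.405,-0.508,0],[0,0,28.4],0],[[0.419,-0.549,0],[-0.1,0,28.4],0],[[0.419,-0.549,0],[-0.1,0,28.4],0],[[0.419,-0.549,0],[-0.1,0,28.4],0]]' --newtons 30

```text
time_s: 1.9
position: [0.4305, 0.0109, 0.1994]
orientation: [[0.973, -0.231, -0.001], [-0.231, -0.973, -0.002], [-0.0, 0.002, -1.0]]
wrist_force: [0.3, 0.5, -1.2]
gripper_width: 0.006
```

Run:
```python
from h import *
import cv2
st=r.read_state();print(st['time_s'],st['position'],loc(st['position']),st['gripper_width'],st['wrist_force'],rel((-.245,0),.077))
a=cv2.resize(r.camera('top')[130:330,175:375,::-1],None,fx=2.9,fy=2.9);b=r.camera('side')[140:330,130:360,::-1]
cv2.imwrite('pics/a1.png',a)
```

```text
1.9 [0.43052711 0.01090088 0.19942992] [-0.24545886 -0.0003824 ] 0.006299633272667349 [ 0.28681876  0.48765333 -1.24726289] (array([ 0.0005, -0.0006,  0.1224]), array([0.11, 0.02, 0.16]))
```

View pics/a1.png

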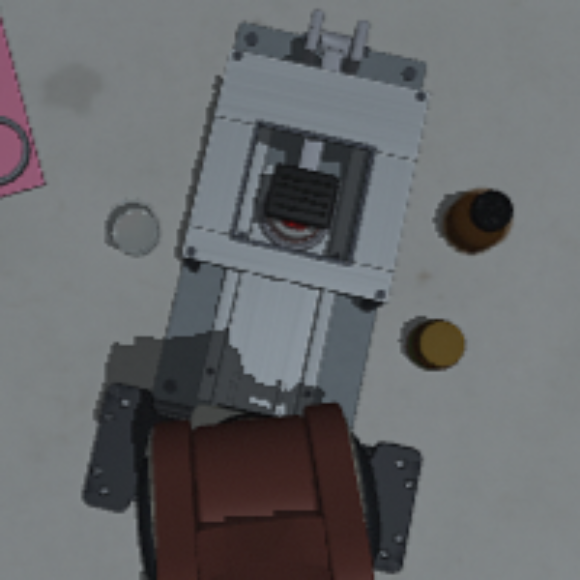

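The gripper is closed, lined up with the press axis and in front of the plate. The body's black flanges at (115,450) and (395,510) are well clear of the beaker and brown jar. Next I descend.

>>> jog_arm --series '[[[-0.001,0,0.03],[0,0,0.2],0],[[-0.002,0,0.06],[0,0,0.2],0],[[-0.002,0,0.08],[0,0,0.2],0],[[-0.002,0,0.1],[0,0,0.2],0],[[-0.002,0,0.122],[0,0,0.2],0],[[-0.002,0,0.122],[0,0,0.2],0]]'

```text
time_s: 2.6
position: [0.4269, 0.0083, 0.0757]
orientation: [[0.971, -0.24, -0.006], [-0.24, -0.971, -0.003], [-0.005, 0.004, -1.0]]
wrist_force: [0.3, -0.8, 0.0]
gripper_width: 0.01
```

Run:
```python
from h import *
st=r.read_state();print(st['time_s'],loc(st['position']),st['position'],st['wrist_force'],rel((-.157,0),.077))
```

```text
2.6 [-0.24839329 -0.00373385] [0.42689169 0.00832662 0.07574525] [ 0.32934099 -0.77236379  0.03465575] (array([ 0.0914, -0.0044, -0.0017]), array([ 0.24,  0.29, -0.42]))
```

>>> jog_arm --series '[[[0.004,-0.002,0],[0,0,0],0],[[0.008,-0.004,0],[0,0,-0.2],0],[[0.011,-0.004,0],[0,0,-0.4],0],[[0.014,-0.004,0],[0,0.1,-0.4],0],[[0.016,-0.004,0],[0,0.2,-0.4],0],[[0.018,-0.004,0],[0,0.2,-0.4],0],[[0.02,-0.004,0],[0,0.2,-0.4],0],[[0.022,-0.004,0],[0,0.2,-0.4],0],[[0.025,-0.004,0],[0,0.2,-0.4],0],[[0.028,-0.004,0],[0,0.2,-0.4],0],[[0.031,-0.004,0],[0,0.2,-0.4],0],[[0.034,-0.004,0],[0,0.2,-0.4],0],[[0.037,-0.004,0],[0,0.2,-0.4],0],[[0.04,-0.004,0],[0,0.2,-0.4],0],[[0.043,-0.004,0],[0,0.2,-0.4],0],[[0.046,-0.004,0],[0,0.2,-0.4],0],[[0.049,-0.004,0],[0,0.2,-0.4],0],[[0.052,-0.004,0],[0,0.2,-0.4],0],[[0.055,-0.004,0],[0,0.2,-0.4],0],[[0.058,-0.004,0],[0,0.2,-0.4],0]]'

```text
time_s: 4.6
position: [0.4865, 0.0004, 0.0777]
orientation: [[0.973, -0.23, 0.003], [-0.23, -0.973, -0.003], [0.004, 0.002, -1.0]]
wrist_force: [-0.7, -1.0, 0.2]
gripper_width: 0.006
```

Run:
```python
from h import *
import cv2
st=r.read_state();print(st['time_s'],loc(st['position']),st['position'],st['wrist_force'],rel((-.157,0),.077))
cv2.imwrite('pics/a2.png',cv2.resize(r.camera('side')[160:310,165:350,::-1],None,fx=4,fy=4,interpolation=2)[:600])
```

```text
4.6 [-0.18862064  0.00245134] [4.86457677e-01 3.94386509e-04 7.76960093e-02] [-0.73792183 -1.03450744  0.18826224] (array([0.0316, 0.0025, 0.0008]), array([ 0.09, -0.22,  0.18]))
```

View pics/a2.png

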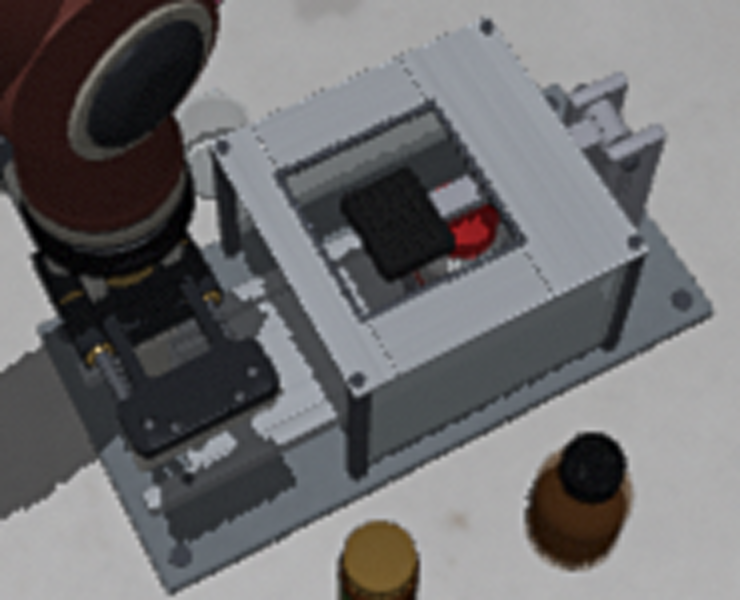

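The red lid has moved with the carriage to (470,230), and the jar is upright. The gripper body is still short of the guard's front edge. I'll keep pushing.

>>> jog_arm --series '[[[0.003,0,0],[0,0,0],0],[[0.006,0,0],[0,0,0],0],[[0.009,0,0],[0,0,0],0],[[0.012,0,0],[0,0,0],0],[[0.015,0,0],[0,0,0],0],[[0.018,0,0],[0,0,0],0],[[0.021,0,0],[0,0,0],0],[[0.023,0,0],[0,0,0],0],[[0.025,0,0],[0,0,0],0],[[0.027,0,0],[0,0,0],0],[[0.028,0,0],[0,0,0],0],[[0.029,0,0],[0,0,0],0]]'

```text
time_s: 5.85
position: [0.5144, -0.0062, 0.0778]
orientation: [[0.973, -0.23, 0.003], [-0.23, -0.973, -0.002], [0.004, 0.002, -1.0]]
wrist_force: [-0.5, -0.1, 0.6]
gripper_width: 0.009
```

Run:
```python
from h import *
st=r.read_state();print(st['time_s'],loc(st['position']),st['position'],st['wrist_force'])
```

```text
5.85 [-0.15987339  0.00253578] [ 0.51443114 -0.00623108  0.07777413] [-0.54435375 -0.13932116  0.55648704]
```

>>> jog_arm --series '[[[0.002,0,0],[0,0,0],0],[[0.003,0,0],[0,0,0],0],[[0.004,0,0],[0,0,0],0],[[0.004,0,0],[0,0,0],0]]'

```text
time_s: 6.25
position: [0.5153, -0.0064, 0.0776]
orientation: [[0.973, -0.23, -0.003], [-0.23, -0.973, -0.002], [-0.002, 0.002, -1.0]]
wrist_force: [-5.9, 2.5, 4.6]
gripper_width: 0.001
```

>>> jog_arm --series '[[[0.001,0,0],[0,0,0],0],[[0.002,0,0],[0,0,0],0],[[0.003,0,0],[0,0,0],0],[[0.003,0,0],[0,0,0],0],[[0.003,0,0],[0,0,0],0]]'

```text
time_s: 6.75
position: [0.5154, -0.0065, 0.0774]
orientation: [[0.973, -0.229, -0.009], [-0.229, -0.973, -0.001], [-0.008, 0.003, -1.0]]
wrist_force: [-9.4, 2.3, 7.3]
gripper_width: 0.005
```

Run:
```python
from h import *
st=r.read_state();print(st['time_s'],loc(st['position']),st['position'],st['wrist_force'])
for n in('side',):
    im=r.camera(n);import cv2
    h=cv2.cvtColor(im,cv2.COLOR_RGB2HSV);m=((h[...,0]<8)|(h[...,0]>172))&(h[...,1]>150)&(h[...,2]>60)
    ys,xs=np.nonzero(m[195:250,230:310]);print(xs.mean()+230,ys.mean()+195,len(xs),xs.max()+230)
# expected lid centre at home (lid top 12+8+72=92mm)
print(proj('side',np.append(O+PR@[.031,0],.092)))
print('rim pts',[proj('side',np.append(O+PR@[.031+.0205*a,.0205*b],.092)).round(1) for a,b in((-1,0),(0,-1),(1,0),(0,1))])
cv2.imwrite('pics/a3.png',cv2.resize(im[160:310,165:350,::-1],None,fx=4,fy=4,interpolation=2)[:600])
```

```text
6.75 [-0.158917    0.00252222] [ 0.51535796 -0.00646742  0.07743619] [-9.42024493  2.27309432  7.34881061]
287.05555555555554 214.5 18 290
[292.04272684 207.40203073]
rim pts [array([284. , 211.3]), array([296.9, 214.7]), array([300. , 203.5]), array([287.3, 200.2])]
```

View pics/a3.png

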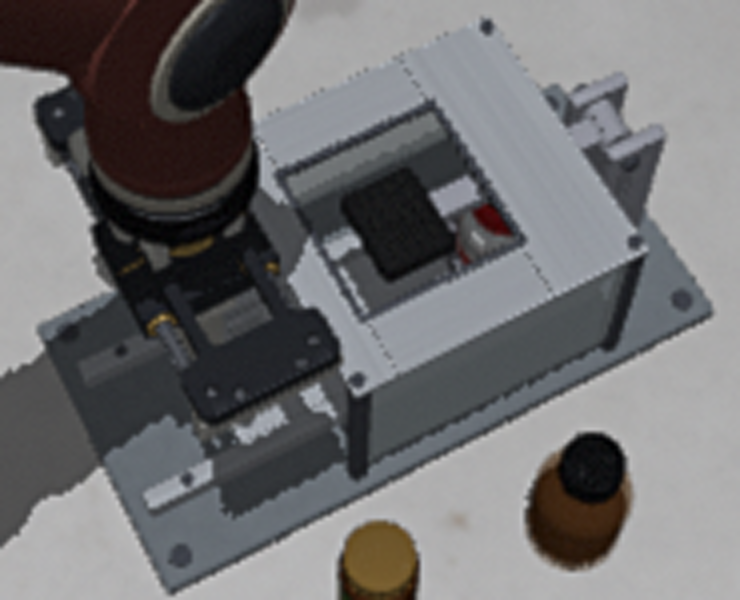

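The carriage is stopped hard: 9 N with no movement, at TCP x −159 mm, which matches a home plate face at −150 mm. The lid is visible at the back edge of the window. I'll back off, then rise.

>>> jog_arm --series '[[[-0.005,0,0],[0,0,0],0],[[-0.01,0,0],[0,0,0],0],[[-0.02,0,0],[0,0,0],0],[[-0.03,0,0],[0,0,0],0],[[-0.035,0,-0.02],[0,0,0],0],[[-0.035,0,-0.06],[0,0,0],0],[[-0.035,0,-0.1],[0,0,0],0],[[-0.035,0,-0.13],[0,0,0],0],[[-0.035,0,-0.13],[0,0,0],0]]'

```text
time_s: 7.7
position: [0.4897, 0.0007, 0.212]
orientation: [[0.973, -0.23, 0.014], [-0.23, -0.973, -0.002], [0.014, -0.001, -1.0]]
wrist_force: [0.6, -0.2, -0.4]
gripper_width: 0.004
```

Run:
```python
from h import *
st=r.read_state();print(st['time_s'],loc(st['position']),st['position'],st['wrist_force'])
print(rel((-.042,0),.2))
```

```text
7.7 [-0.18557489  0.00354643] [0.48967487 0.00074858 0.21195661] [ 0.64595176 -0.21026606 -0.42398774]
(array([0.1434, 0.004 , 0.014 ]), array([-0.07, -0.82,  0.18]))
```

>>> jog_arm --series '[[[0.03,0.001,0],[0,0,0.2],0],[[0.07,0.002,0],[0,-0.4,0.2],0],[[0.11,0.003,0],[0,-0.8,0.2],0],[[0.144,0.004,0],[0,-0.8,0.2],0],[[0.144,0.004,0],[0,-0.8,0.2],0],[[0.144,0.004,0],[0,-0.8,0.2],0]]'

```text
time_s: 8.3
position: [0.625, -0.0365, 0.2063]
orientation: [[0.972, -0.234, -0.013], [-0.234, -0.972, 0.001], [-0.013, 0.002, -1.0]]
wrist_force: [-0.4, 0.0, 0.2]
gripper_width: 0.001
```

Run:
```python
from h import *
import cv2
st=r.read_state();print(st['time_s'],loc(st['position']),st['position'],st['wrist_force'])
print(rel((-.041,0),.142),rel((-.039,0),.115))
im=r.camera('side');print(proj('side',st['position']+st['orientation'][:,2]*.017))
cv2.imwrite('pics/a4.png',cv2.resize(im[160:310,165:350,::-1],None,fx=4,fy=4,interpolation=2)[:600])
```

```text
8.3 [-0.04529172 -0.00106611] [ 0.62500968 -0.0364688   0.20630543] [-0.35533452  0.03711222  0.16799791]
(array([ 0.0051, -0.0012,  0.0642]), array([ 0.13,  0.76, -0.04])) (array([ 0.0075, -0.0013,  0.0912]), array([ 0.13,  0.76, -0.04]))
[263.07941308 200.53394994]
```

View pics/a4.png

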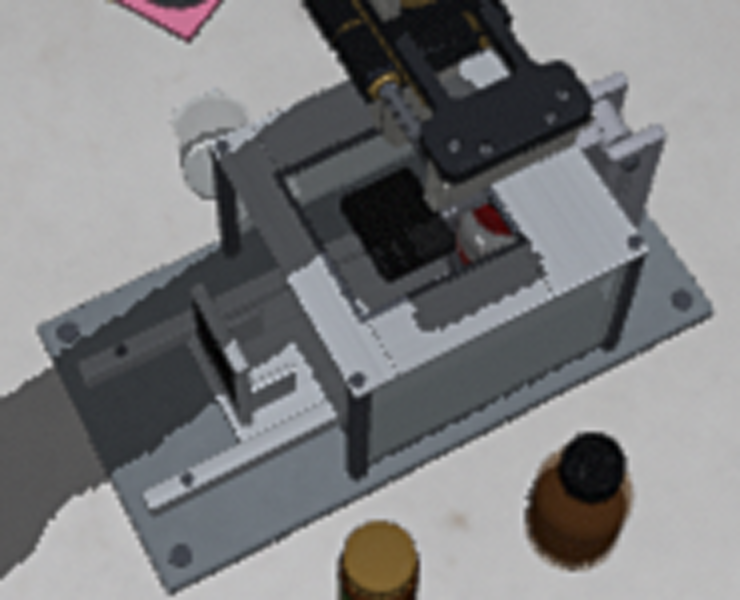

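The carriage stayed where I pushed it, with the push plate at about (220,340). The lid hasn't moved and the fingers are above the paddle. Next I lower them through the window.

>>> jog_arm --series '[[[0.003,-0.001,0.02],[0,0.4,0],0],[[0.005,-0.001,0.04],[0,0.7,0],0],[[0.005,-0.001,0.055],[0,0.7,0],0],[[0.005,-0.001,0.055],[0,0.7,0],0]]'

```text
time_s: 8.75
position: [0.6273, -0.0358, 0.1511]
orientation: [[0.973, -0.233, -0.004], [-0.233, -0.973, -0.002], [-0.004, 0.003, -1.0]]
wrist_force: [-0.2, 0.2, 0.1]
gripper_width: 0.008
```

Run:
```python
from h import *
st=r.read_state();print(st['time_s'],loc(st['position']),st['position'],st['wrist_force'],rel((-.039,0),.115))
print([(loc(ray('side',165+u/4,160+v/4,.098))*1e3).round() for u,v in((193,290),(240,372))])
```

```text
8.75 [-4.32337389e-02  9.16331912e-05] [ 0.62728099 -0.0358232   0.15107357] [-0.21897548  0.19937705  0.08132714] (array([0.0044, 0.    , 0.0361]), array([0.15, 0.23, 0.04]))
[array([-148.,   25.]), array([-148.,  -28.])]
```

>>> jog_arm --series '[[[0.001,0,0.004],[0,0,0],0],[[0.001,0,0.008],[0,0,0],0],[[0.001,0,0.011],[0,0,0],0],[[0.002,0,0.014],[0,0,0],0],[[0.002,0,0.017],[0,0,0],0],[[0.002,0,0.02],[0,0,0],0],[[0.003,0,0.023],[0,0,0],0],[[0.003,0,0.026],[0,0,0],0],[[0.003,0,0.029],[0,0,0],0],[[0.004,0,0.032],[0,0,0],0],[[0.004,0,0.034],[0,0,0],0],[[0.004,0,0.036],[0,0,0],0],[[0.004,0,0.038],[0,0,0],0],[[0.004,0,0.038],[0,0,0],0]]'

```text
time_s: 10.15
position: [0.6342, -0.0376, 0.1149]
orientation: [[0.972, -0.234, 0.001], [-0.234, -0.972, -0.002], [0.002, 0.002, -1.0]]
wrist_force: [1.0, -0.8, -0.0]
gripper_width: 0.005
```

Run:
```python
from h import *
import cv2
for i in range(2):
    im=r.camera('side');st=r.read_state();print(st['time_s'],loc(st['position']),st['position'],st['wrist_force'],st['ft_torque'])
cv2.imwrite('pics/a5.png',cv2.resize(np.vstack([im[170:270,210:330],r.camera('top')[150:250,230:350]])[:,:,::-1],None,fx=3,fy=3,interpolation=2))
```

```text
10.2 [-3.58708538e-02 -1.49449764e-05] [ 0.63441577 -0.03764481  0.11517419] [-0.36575771 -0.33233219 -0.19315941] [0.01943532 0.02148673 0.00264816]
10.25 [-3.57873591e-02 -1.83847216e-05] [ 0.63449616 -0.03766764  0.11527086] [-0.03411159 -0.16600565  0.01566305] [ 0.02747323 -0.01435763  0.03606633]
```

View pics/a5.png

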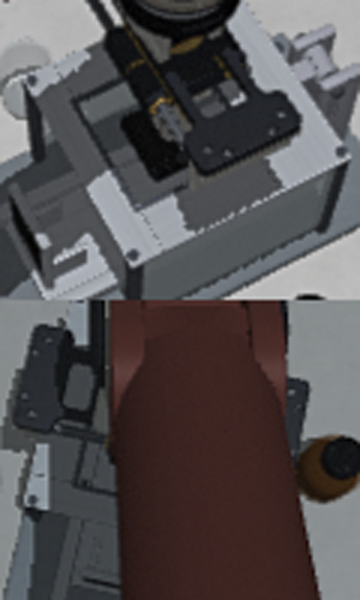

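Run:
```python
from h import *
st=r.read_state();print(r.tip_extent,st['joint_efforts'],st['gripper_width'],st['wrist_force'])
f=lambda n,x,y,z:((proj(n,np.append(O+PR@[x,y],z))-[210,170])*3).round()
for nm,cx,z in(('rest',-.04,.124),('down',-.0375,.098)):
  print(nm,[f('side',cx+a*.022,b*.027,z) for a,b in((-1,1),(-1,-1),(1,-1),(1,1))])
print('tip',f('side',-.0358,0,.098),f('side',-.0358,0,.124),f('side',-.0358-.009,0.0175,.098))
import cv2
im=cv2.imread('pics/a5.png')[90:210,90:230];cv2.imwrite('pics/a6.png',cv2.convertScaleAbs(cv2.resize(im,None,fx=4,fy=4,interpolation=2),alpha=2.2,beta=10))
```

```text
0.017 [-2.80937902e-04 -4.62397456e+01  2.01946758e-01 -1.45898017e+01
  1.53094099e-02 -8.20560171e-02 -1.79081094e-04] 0.005811840486399411 [ 0.09918432 -0.5930839  -0.34410309]
rest [array([117., 116.]), array([154., 177.]), array([209., 150.]), array([171.,  90.])]
down [array([120., 132.]), array([156., 192.]), array([210., 165.]), array([173., 106.])]
tip [167. 147.] [168. 130.] [144. 134.]
```

View pics/a6.png

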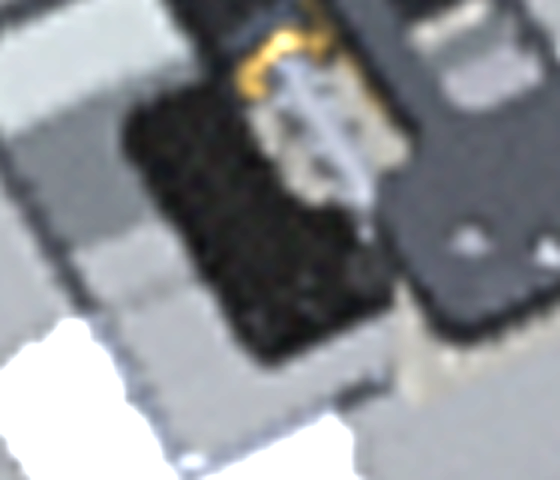

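The paddle is still at its rest position in the picture (corners at (121,119) and (157,180), the same as before), and the force is zero. So the fingertips sit higher than the nominal tip_extent suggests. I'll go down in small steps, watching the force.

>>> jog_arm --series '[[[0,0,0.002],[0,0,0],0],[[0,0,0.004],[0,0,0],0],[[0,0,0.004],[0,0,0],0]]'

```text
time_s: 10.6
position: [0.6342, -0.0377, 0.1108]
orientation: [[0.972, -0.234, 0.001], [-0.234, -0.972, -0.002], [0.001, 0.002, -1.0]]
wrist_force: [0.0, 0.8, 0.2]
gripper_width: 0.007
```

>>> jog_arm --series '[[[0,0,0.002],[0,0,0],0],[[0,0,0.004],[0,0,0],0],[[0,0,0.004],[0,0,0],0]]'

```text
time_s: 10.9
position: [0.6342, -0.0377, 0.1068]
orientation: [[0.972, -0.234, 0.001], [-0.234, -0.972, -0.002], [0.001, 0.002, -1.0]]
wrist_force: [-0.1, -0.0, -0.5]
gripper_width: 0.004
```

>>> jog_arm --series '[[[0,0,0.002],[0,0,0],0],[[0,0,0.004],[0,0,0],0],[[0,0,0.004],[0,0,0],0]]'

```text
time_s: 11.2
position: [0.6345, -0.0377, 0.1034]
orientation: [[0.972, -0.234, 0.002], [-0.234, -0.972, -0.002], [0.002, 0.002, -1.0]]
wrist_force: [-0.1, 0.6, 2.6]
gripper_width: 0.004
```

Run:
```python
from h import *
import cv2
st=r.read_state();print(st['time_s'],loc(st['position']),st['position'],st['wrist_force'],st['gripper_width'])
im=r.camera('side')[165:255,215:335,::-1]
cv2.imwrite('pics/a7.png',cv2.convertScaleAbs(cv2.resize(im,None,fx=6.6,fy=6.6,interpolation=2),alpha=2,beta=10))
```

```text
11.2 [-3.57609152e-02 -5.93230299e-06] [ 0.63452478 -0.0376617   0.10338586] [-0.12463923  0.59601252  2.60462782] 0.004406984149043006
```

View pics/a7.png

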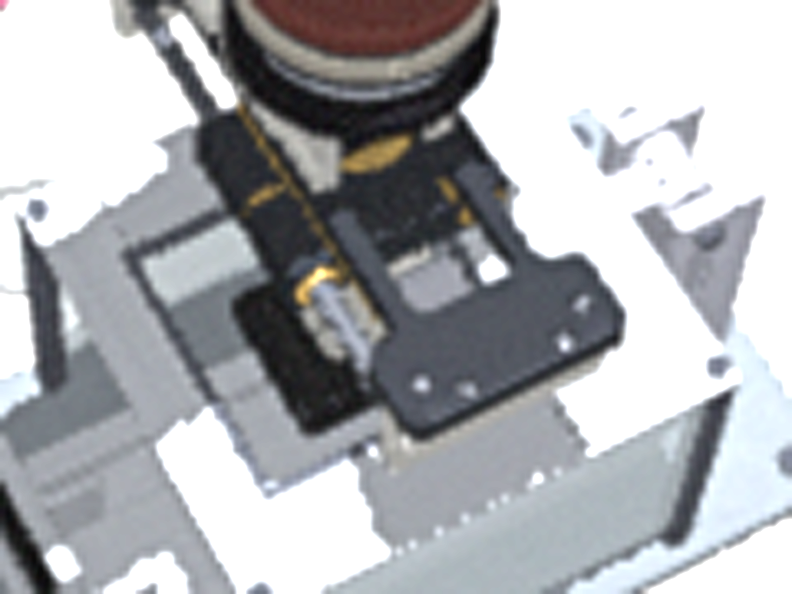

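Run:
```python
from h import *
for u,v in((278.6,231.4),(309.2,216.5),(275.6,236.2)):
  print([(z,(loc(ray('side',u,v,z))*1e3).round().tolist()) for z in(.14,.155,.17,.185,.2,.215)])
```

```text
[(0.14, [-38.0, -55.0]), (0.155, [-43.0, -61.0]), (0.17, [-47.0, -66.0]), (0.185, [-51.0, -72.0]), (0.2, [-56.0, -78.0]), (0.215, [-60.0, -84.0])]
[(0.14, [34.0, -56.0]), (0.155, [29.0, -61.0]), (0.17, [23.0, -67.0]), (0.185, [17.0, -73.0]), (0.2, [12.0, -79.0]), (0.215, [6.0, -85.0])]
[(0.14, [-49.0, -61.0]), (0.155, [-53.0, -67.0]), (0.17, [-57.0, -73.0]), (0.185, [-61.0, -78.0]), (0.2, [-66.0, -84.0]), (0.215, [-70.0, -90.0])]
```

The force is now 2.6 N. Casting the gripper flange's edge puts the gripper body at z of at least 0.2, well above the guard. So the fingertips are on the paddle, about 38 mm higher relative to the reported TCP than nominal. I'll press on.

>>> jog_arm --series '[[[0,0,0.002],[0,0,0],0],[[0,0,0.004],[0,0,0],0],[[0,0,0.006],[0,0,0],0],[[0,0,0.008],[0,0,0],0],[[0,0,0.008],[0,0,0],0]]'

```text
time_s: 11.75
position: [0.6343, -0.0376, 0.0951]
orientation: [[0.972, -0.234, 0.001], [-0.234, -0.972, -0.002], [0.002, 0.002, -1.0]]
wrist_force: [-1.8, -0.0, 4.2]
gripper_width: 0.003
```

Run:
```python
from h import *
import cv2
st=r.read_state();print(st['time_s'],loc(st['position']),st['position'],st['wrist_force'],st['qpos'])
im=r.camera('side');cv2.imwrite('pics/b.png',im[:,:,::-1])
# dark paddle mask: left-bottom extents
g=im[200:240,240:272].max(2)<30
ys,xs=np.nonzero(g);print(xs.min()+240,ys.max()+200,len(xs))
a=cv2.imread('pics/a4.png')
```

```text
11.75 [-3.59649113e-02  6.90247901e-06] [ 0.63432941 -0.03760162  0.09510763] [-1.84565841 -0.02480815  4.21667615] [ 0.03500658  0.69844465 -0.01915684  1.5879461   0.01895241  0.85407004
 -1.79865953]
250 232 332
```

>>> jog_arm --series '[[[0,0,0.002],[0,0,0],0],[[0,0,0.004],[0,0,0],0],[[0,0,0.006],[0,0,0],0],[[0,0,0.008],[0,0,0],0],[[0,0,0.01],[0,0,0],0],[[0,0,0.012],[0,0,0],0],[[0,0,0.014],[0,0,0],0],[[0,0,0.016],[0,0,0],0],[[0,0,0.016],[0,0,0],0]]'

```text
time_s: 12.7
position: [0.6351, -0.0378, 0.0818]
orientation: [[0.972, -0.234, 0.004], [-0.234, -0.972, -0.002], [0.004, 0.001, -1.0]]
wrist_force: [-5.7, 0.9, 15.1]
gripper_width: 0.004
```

>>> jog_arm --series '[[[0,0,0.002],[0,0,0],0],[[0,0,0.004],[0,0,0],0],[[0,0,0.005],[0,0,0],0],[[0,0,0.005],[0,0,0],0]]'

```text
time_s: 13.1
position: [0.6353, -0.0378, 0.0808]
orientation: [[0.972, -0.234, 0.005], [-0.234, -0.972, -0.002], [0.005, 0.001, -1.0]]
wrist_force: [-11.5, 0.8, 32.2]
gripper_width: 0.008
```

>>> jog_arm --series '[[[0,0,-0.002],[0,0,0],0],[[0,0,-0.002],[0,0,0],0],[[0,0,-0.002],[0,0,0],0],[[0,0,-0.002],[0,0,0],0],[[0,0,-0.002],[0,0,0],0]]'

```text
time_s: 13.6
position: [0.6353, -0.0378, 0.0811]
orientation: [[0.972, -0.234, 0.005], [-0.234, -0.972, -0.002], [0.005, 0.001, -1.0]]
wrist_force: [-7.9, 0.2, 23.8]
gripper_width: 0.003
```

Run:
```python
from h import *
import cv2
st=r.read_state();print(st['time_s'],loc(st['position']),st['position'],st['wrist_force'])
im=r.camera('side');g=im[200:245,240:272].max(2)<30
ys,xs=np.nonzero(g);print(xs.min()+240,ys.max()+200,len(xs))
for nm,x,z in(('rest',-.062,.124),('down',-.059,.0935)):print(nm,[proj('side',np.append(O+PR@[x,y],z)).round(1) for y in(.027,-.027)])
f=lambda i:cv2.convertScaleAbs(cv2.resize(i,None,fx=4,fy=4,interpolation=2),alpha=1.8,beta=10)
a=cv2.imread('pics/side0.png')[165:255,205:300];b=cv2.cvtColor(im,4)[165:255,205:300]
cv2.imwrite('pics/a8.png',np.hstack([f(a),f(b)]))
```

```text
13.6 [-3.50082924e-02  4.97399512e-05] [ 0.63526962 -0.03778318  0.08111998] [-7.89360317  0.19305498 23.77510079]
249 234 369
rest [array([248.9, 208.7]), array([261.4, 229. ])]
down [array([250.1, 214.8]), array([262.3, 234.7])]
```

View pics/a8.png

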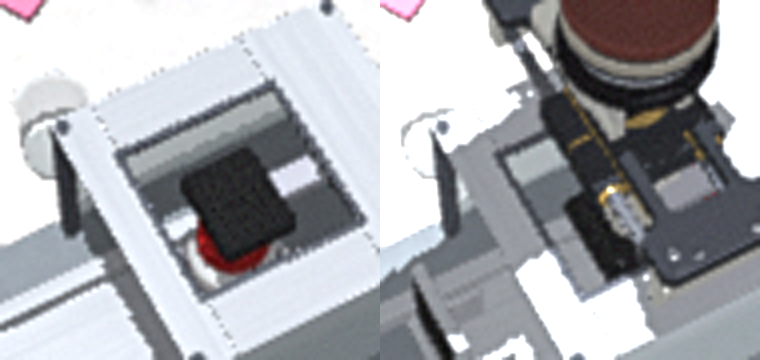

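The paddle's near edge is about 5 px lower than at rest (278 against 258 in the 4x crop), which matches the predicted 5.7 px for fully down. The force is steady at 24 N on a hard stop. I'll hand in.

```bash
python3 -c "
from cell import r
print(r.job_done());print(r.read_state()['wrist_force'])"
```

```text
the job is handed in; nothing more can be done
None
the job is handed in; nothing more can be done
```

I pushed the carriage home, pressed the lever down through the guard window, and handed in while still holding it. No verdict was reported.

**Carriage:** It stopped hard at about 9 N with no further movement. The camera put the push plate's front face at x −148 mm, against −150 mm nominal at home. The jar stayed upright in its nest.

**Lever:** The paddle went down about 23 mm at the fingertip contact and met a hard stop. Force there rose from 15 to 32 N over the last 1 mm, and I eased it to about 24 N. The last picture shows the paddle about 5 px lower than at rest, against 5.7 px predicted for fully down.

**Bystanders and guard:** The pictures showed no sign of the guard or the bystanders being touched. The whole job took about 13.6 s of the 43 s allowed.

**Checks that disagreed or were missing:**
- **Fingertip height:** The fingertips met the paddle about 38 mm lower in reported TCP height than the nominal `tip_extent` predicts. I don't know why, so I pressed by force and picture instead. It also means the fingers pushed the carriage plate near its top edge, not at 72 mm as intended.
- **Pad force:** I could not see the pad's force on the lid directly. I inferred it from the lever being at its stop and the jar being home.

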